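# Dip the press's drive-unit gauge and present it for reading

### The job

On the printing press's drive unit, turn the selector knob clockwise from the single white mark until it clicks in at the double mark. Then take the gauge rod from its wooden rack, push it into the slanting guide tube until its collar stops against the tube's mouth, draw it right out again and hold it level with its tip over the middle of the round cork mat, about 10 cm above it; finish while still holding it there, still and touching nothing else. Leave the selector at the double mark and the mug, the paper cup and the metal block where they stand.

Things in the scene. Friction and masses are not known exactly. Their poses are not given: they have to be found in the camera images.
- selector (a joint): angle of the selector knob: 0 with its pointer at the single white line on the housing top, near the knob, 1.2 rad at the pair of white lines (the double mark), growing as the knob turns clockwise seen from above; an over-centre spring holds it against a stop at either mark (about 0.06 N m to leave the mark, falling to nothing half-way, after which it springs on by itself to the other mark and stops there)
- selector_grip (a point): point on the knob's vertical axis at the height to grip it. The knob is a black 24 mm radius disc with an upright bar grip on it, 46 mm long (along this point's x, turning with the knob), 14 mm thick (along y); the white pointer line lies on the -x half. The bar's top is 12 mm above this point and the disc's top 18 mm below it; the unit's flat top lies 30 mm below this point
- drive_unit: the fixed grey drive unit, origin at the centre of its foot on the table, z up. Housing x -80..80, y -60..110 mm, 70 mm high, a motor drum of radius 35 mm behind it to y = 205 mm. On top: the selector at x 0, y 58 mm, and an aluminium boss (x -23..23, y -41..-3, up to z 100 mm) from which the guide tube slants up and out over the -y side. Position and yaw vary
- guide_tube: the fixed straight steel guide tube, origin at the centre of its mouth, z along its axis pointing up and out of the mouth, 30 degrees above the horizontal. Bore 17 mm diameter, open 110 mm deep and on; outside 24 mm, a 29 mm ring at the mouth. The mouth centre is 135 mm above the table and 100 mm from the drive unit's origin on its -y side. Nothing is below the mouth down to the table but perhaps the flat cork mat
- rack: the fixed wooden rack, origin on the table directly below the centre of the rod's grip, x along the lying rod towards its tip. Base plate x -60..155 mm, 56 mm wide, 10 mm high. Two 8 mm thick, 30 mm wide notched posts at x = -40 mm (under the grip's tail end, top 66 mm) and x = 120 mm (under the shaft, top 73 mm). Open upward: the rod lifts straight up
- rod_grip (a point): centre of the gauge rod's black rectangular grip, 90 mm long (along this point's x, which runs along the rod towards the tip), 14 mm thick (along y, level in the rack), 22 mm tall (along z, up in the rack). At the start 65 mm above the table, the rod lying level. The whole rod weighs 80 to 150 g, balanced about 48 mm from here towards the tip
- rod_stop (a point): centre of the stop face of the collar (28 mm diameter, 8 mm thick), the face towards the tip, on the rod's axis 63 mm from rod_grip. Fully in, this point meets the guide_tube origin
- rod_tip (a point): the tip of the gauge rod, on its axis, 168 mm from rod_grip and 105 mm from rod_stop. The steel shaft is 9 mm in diameter, tapering to 4 mm over the last 15 mm
- reading_mat: fixed round flat cork mat (the reading mat), 120 mm in diameter, 6 mm thick, lying on the table, origin at the centre of its underside. Position varies
- mug: white mug, 80 mm wide and 90 mm high, handle at its y side, standing beyond the work; origin at the centre of its foot. Leave alone
- paper_cup: brown paper cup, 80 mm wide at the rim and 95 mm high, standing beyond the work; origin at the centre of its foot. Leave alone
- type_forme: dark metal block 60 x 45 x 23 mm, lying beyond the work; origin at the centre of its underside. Leave alone
There are look-alikes about, which are no part of the job. What is shaped like the part that bears rod_grip but blue is not meant.

How it is judged:
By the outcome, as a careful person would: the job done as asked, in the order asked, and still so for the second after the job is handed in, while the arm keeps its last pose, push and grip.
It also fails if it takes over 61 s, if anything falls off the work surface, if the arm or the gripper's body presses on something with over 40 N, if the wrist force passes 120 N, or if a joint passes its speed limit or range.

### The arm

A 7-joint arm with a two-finger parallel gripper is mounted at the origin on the work surface. World frame = base frame: x ahead of the robot, y to its left, z up, the work surface at z = 0. Lengths are in m, angles in rad, forces in N, time in s.
With the tool pointing down it reaches from about 0.4 to 0.85 m from the base axis. Payload 4.5 kg.
Tool frame: the origin (TCP) lies at the very end of the fingers, on their centre line; the grasp point (between the pads) lies 19 mm behind it; z points along the fingers, y is the line along which they close (so a half turn about z gives the same grasp; the last joint's range is limited). The gripper opens to 88 mm and grips with 3 to 60 N. Pads are 18 mm wide; open, the fingers measure 123 mm over their backs; the gripper's body (75 mm by 187 mm) begins 45 mm behind the grasp point.
Start: joints at [-1.081, 0.689, -0.195, 1.565, 0.157, 0.902, -0.215], TCP at [0.275, 0.561, 0.239] pointing down, gripper open.
Joint ranges: [-3.01, 3.01], [-0.46, 2.08], [-1.47, 1.51], [0.13, 2.56], [-1, 4.14], [0.04, 2.09], [-2.66, 2.66]. Speed limits (rad/s): [2.57, 2.57, 3.14, 3.14, 3.14, 3.14, 3.14].

### API

Orientations are given as a rotation vector (axis times angle).
In Python, from plant import robot gives the robot as it stands. The module is installed in compiled form; this text tells all that it offers.
- The arm moves only by the shell command python3 -m crank 'ROWS' [FORCE]. ROWS is JSON, a list that holds one entry, the list of rows, each a list of 7 numbers: the opening, from 0 (shut) to 1 (fully open), then the shift along the tool's x, y, z in m, then the turn, a rotation vector about the tool's x, y, z in rad. A call has 1 to 20 rows; each row shifts and turns the commanded pose from where the row before left it, along the tool's axes as they then stand; what a row does not reach is not made up. A row lasts 1/12 s, in which the tool goes at most 41.7 mm and 7.16 degrees, less where a joint would pass 70% of its speed; a pose out of reach is approached as far as the arm can. A call is refused whole if a number of a shift passes 0.0417 or a number of a turn 0.125, either way. A call with a gripper value outside its range is refused whole. The fingers move at their own pace and stop on an object; FORCE is the grip in N (left out, the last holds). Time passes only in rows, so rows that do not move let the fingers close. It gives the time, the measured TCP pose, the force, the opening and the grip force at its end, in the units of the state.
- robot.observe(): the state, without advancing time (a new reading comes with each control period).
- robot.camera(name): name is "scene" or "side" or "wrist"; returns the picture (480x640x3 uint8, red, green, blue); there is no depth.
- robot.camera_model(name): a dict with "fx", "fy", "cx", "cy" (pixels), "R" (3x3) and "t" (3): a world point X has camera coordinates R X + t. Camera axes: x right, y down, z forward; pixel columns grow to the right and rows downward; lengths in m; the calibration is good to about 2 mm. A picture is of the moment at which its call begins: read the wrist's pose just before it. camera_model takes no time and is no camera call; for the wrist camera it gives the pose at the moment of the call.
- robot.job_done(): hands the job in; it is judged then, once.
The state is a dict: "t": time; "joints": joint angles; "qvel": joint speeds; "tau": joint torques, N m; "eef_pos": TCP position; "tool_rot": TCP orientation; "ft_force": force on the tool from outside, world axes, zero at the start; "torque": the same for the moment, N m; "grip_width": finger opening in m; "grasp_force": force on a finger pad.
Only numpy, scipy, OpenCV 4.12 (cv2) and the standard library are available. Lean on these libraries where they do the work, as an engineer would, in place of code of your own. Each camera call takes 0.05 s, during which the arm holds its last target. There are 200 camera calls.

## Working session

There is one attempt and no reset: what is moved stays moved. The work goes in short steps, Python scripts to look and compute and a shell command to move; the robot and the scene stay as the last step left them, time stands still between calls to the robot, and variables do not carry over. Pictures are saved under pics/ and viewed, at most 10 in all, crops included, and the job is handed in when it is done.

```bash
mkdir -p pics; python3 - <<'E'
from plant import robot
import cv2,numpy as np
for n in("scene","side"):
    cv2.imwrite(f"pics/{n}0.png",robot.camera(n)[:,:,::-1])
    m=robot.camera_model(n);print(n,m)
s=robot.observe();print(s)
E
```

```text
scene {'fx': 466.2306730272463, 'fy': 466.2306730272463, 'cx': 327.16345262348545, 'cy': 245.41026991355065, 'R': array([[-0.39745572,  0.91761868, -0.00221685],
       [ 0.73263221,  0.31587451, -0.6028875 ],
       [-0.55252058, -0.24124522, -0.79782313]]), 't': array([ 0.20287691, -0.28760558,  1.2588791 ])}
side {'fx': 511.65103733085704, 'fy': 511.65103733085704, 'cx': 312.3720705308282, 'cy': 243.88785329112358, 'R': array([[ 0.93095496, -0.36505959,  0.0073732 ],
       [-0.27385648, -0.71144514, -0.64718501],
       [ 0.24150672,  0.6004809 , -0.76229732]]), 't': array([-0.47715742,  0.20917741,  0.85202125])}
{'t': 0.1, 'joints': array([-1.08121775,  0.68989073, -0.19449986,  1.56622253,  0.15730575,
        0.90252148, -0.21507872]), 'qvel': array([ 4.01103843e-04, -1.75937164e-03,  5.36902044e-04, -8.36024428e-04,
        1.38538846e-04,  8.49916404e-05, -8.96442721e-05]), 'tau': array([-4.69127655e-03, -5.28497779e+01, -1.27163865e+00, -1.53840923e+01,
       -5.24606032e-02,  1.92992862e-03,  6.35222955e-05]), 'eef_pos': array([0.27490358, 0.56066584, 0.23800025]), 'tool_rot': array([-7.09573763e-01, -3.06016843e+00,  2.56873367e-03]), 'ft_force': array([-0.8100604 , -0.61553147, -0.58367424]), 'torque': array([-0.0059994 , -0.00625384,  0.02749289]), 'grasp_force': 0.0, 'grip_width': 0.0880545007163822}
```

View pics/scene0.png

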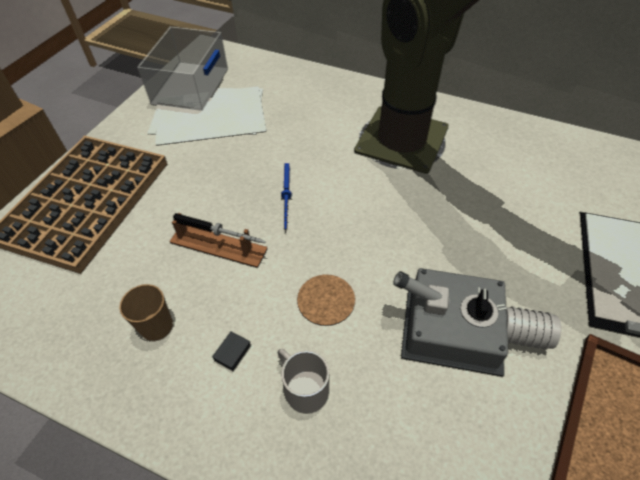

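View pics/side0.png

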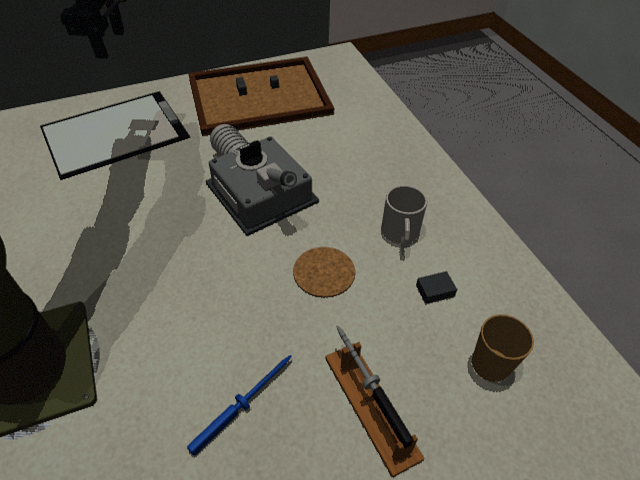

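The black-gripped rod lies in the wooden rack (scene ~[195,222], side ~[392,415]). The blue one (scene [287,195], side [240,403]) lies on the table and is the look-alike, so the black one is meant. The round mat is at scene [326,299], side [324,271]; the drive unit at scene [455,320], side [260,180]. Next I'll enlarge these.

```bash
python3 - <<'E'
import cv2,numpy as np
a=cv2.imread("pics/scene0.png");b=cv2.imread("pics/side0.png")
def crop(im,x,y,w=100,h=75):
    c=cv2.resize(im[y:y+h,x:x+w],(400,300),interpolation=cv2.INTER_CUBIC)
    c=cv2.convertScaleAbs(c,alpha=1.5,beta=15)
    for k in range(0,w,20):
        cv2.putText(c,str(x+k),(int(k*400/w),8),0,.3,(0,0,255));cv2.line(c,(int(k*400/w),0),(int(k*400/w),300),(0,255,255) ,1) if 0 else cv2.line(c,(int(k*400/w),10),(int(k*400/w),16),(0,0,255),1)
    for k in range(0,h,15):
        cv2.putText(c,str(y+k),(0,int(k*300/h)+4),0,.3,(255,0,255))
    return c
cv2.imwrite("pics/c1.png",np.vstack([np.hstack([crop(a,168,190),crop(a,388,260,140,105)]),np.hstack([crop(b,315,320,160,120),crop(b,200,120,140,105)])]))
E
```

```text
(no output)
```

View pics/c1.png

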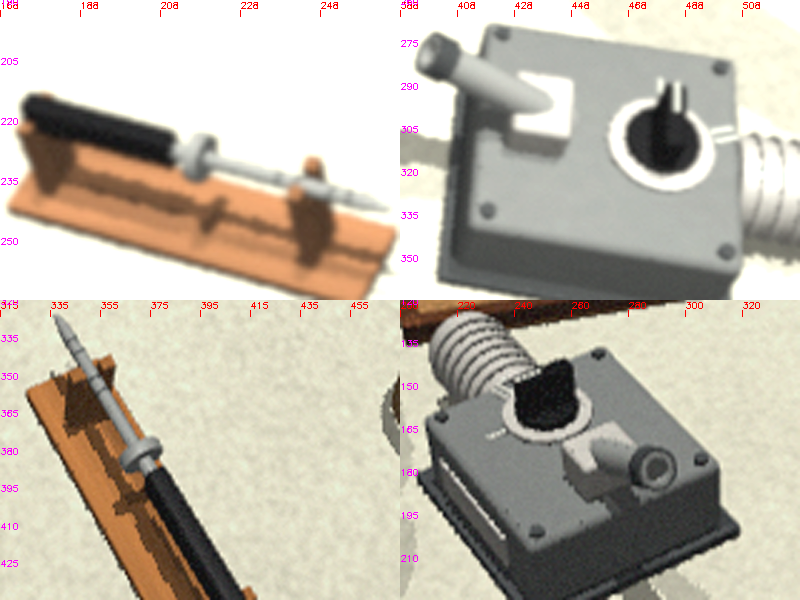

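```bash
cat > h.py <<'E'
from plant import robot
import numpy as np
from scipy.optimize import least_squares
def proj(m,X):
    c=m["R"]@np.asarray(X)+m["t"];return np.array([m["fx"]*c[0]/c[2]+m["cx"],m["fy"]*c[1]/c[2]+m["cy"]])
def tri(*obs):
    f=lambda X:np.concatenate([proj(m,X)-p for m,p in obs])
    r=least_squares(f,[.5,0.1,.05]);return r.x,np.abs(r.fun).max()
def onz(m,p,z):
    d=m["R"].T@np.array([(p[0]-m["cx"])/m["fx"],(p[1]-m["cy"])/m["fy"],1]);o=-m["R"].T@m["t"]
    return o+d*(z-o[2])/d[2]
E
python3 - <<'E'
from h import *
np.set_printoptions(precision=4,suppress=True)
A=robot.camera_model("scene");B=robot.camera_model("side")
P=dict(tip=((264.7,242.2),(337.8,326.8)),collar=((217.5,228.7),(371.8,382.4)),tail=((174.7,216.7),(407,442)),
ring=((479.7,310),(251.5,157.8)),mouth=((397,279),(289.3,178.8)),mat=((326.5,299.5),(324,271.5)),
s1=((423.7,271.6),(305.4,176.4)),s2=((500,283.8),(269.7,138.9)),
t1=((423.7,271.6),(248,200.9)),t2=((500,283.8),(214,161)),t3=((418.5,333.9),(305.4,176.4)),t4=((502,348.2),(269.7,138.9)))
for k,(a,b) in P.items(): print(k,*tri((A,a),(B,b)))
E
```

```text
tip [ 0.4991 -0.1463  0.0636] 0.1350865357087514
collar [ 0.5081 -0.2546  0.0653] 0.3004991837552211
tail [ 0.5156 -0.354   0.0676] 0.8341330992155065
ring [0.4885 0.2964 0.0746] 0.1014717581443847
mouth [0.5221 0.142  0.1339] 0.7152268467850718
mat [0.5404 0.0108 0.0006] 0.28327585314139014
s1 [0.528  0.1633 0.1461] 16.3804937763544
s2 [0.501  0.2934 0.1502] 15.073344457481994
t1 [0.4447 0.1777 0.0712] 0.07929762941427043
t2 [0.4124 0.3206 0.0694] 0.00857629601773624
t3 [0.5769 0.2068 0.0689] 0.2881694323376678
t4 [0.5461 0.349  0.0704] 0.25492690536191276
```

```bash
cat >> h.py <<'E'
from scipy.spatial.transform import Rotation as Ro
np.set_printoptions(precision=4,suppress=True)
def tool(yang,pitch=0):  # deg: world heading of tool x (tool down); pitch: tool x dips down
    a=np.radians(yang);b=np.radians(pitch)
    h=np.array([np.cos(a),np.sin(a),0]);u=np.array([0,0,1.])
    x=np.cos(b)*h-np.sin(b)*u; z=-np.cos(b)*u-np.sin(b)*h
    return np.c_[x,np.cross(z,x),z]
def go(p,R):
    s=robot.observe();R0=Ro.from_rotvec(s["tool_rot"]).as_matrix()
    print("t",s["t"],"pos",s["eef_pos"],"shift(tool)mm",1e3*R0.T@(np.array(p)-s["eef_pos"]),"rot(tool)",Ro.from_matrix(R0.T@R).as_rotvec(),"f",s["ft_force"],"w",s["grip_width"],s["grasp_force"])
    print("xhead",np.degrees(np.arctan2(R0[1,0],R0[0,0])))
E
python3 - <<'E'
from h import *
B=robot.camera_model("side");A=robot.camera_model("scene")
k=np.array([.4881,.2958,0])
for n,p in dict(single=(234,166.9),double=(243.7,146.3)).items():
    v=onz(B,p,.07)-k;print(n,v,np.degrees(np.arctan2(v[1],v[0])))
v=onz(A,(502,306.5),.07)-k;print("dbl scene",np.degrees(np.arctan2(v[1],v[0])))
print("mug",onz(B,(402,240),0),"cup",onz(B,(494,375),0),"forme",onz(B,(437,293),0))
go([.488,.2957,.17],tool(171))
E
```

```text
single [-0.0412 -0.0093  0.07  ] -167.2306582145076
double [-0.0029  0.0488  0.07  ] 93.36132456403203
dbl scene 125.1560699085834
mug [0.7198 0.0281 0.    ] cup [ 0.7232 -0.2912  0.    ] forme [ 0.7193 -0.1122  0.    ]
t 0.1 pos [0.2749 0.5607 0.238 ] shift(tool)mm [-307.9494 -144.0344   68.2809] rot(tool) [-0.0017 -0.0001 -0.2986] f [-0.8101 -0.6155 -0.5837] w 0.0880545007163822 0.0
xhead 153.89059643865016
```

```bash
python3 -m crank '[[[0.6,-0.0257,-0.012,0.0048,0,0,0],[0.6,-0.0257,-0.012,0.0048,0,0,0],[0.6,-0.0257,-0.012,0.0048,0,0,0],[0.6,-0.0257,-0.012,0.0048,0,0,0],[0.6,-0.0257,-0.012,0.0048,0,0,0],[0.6,-0.0257,-0.012,0.0048,0,0,0],[0.6,-0.0257,-0.012,0.0048,0,0,0],[0.6,-0.0257,-0.012,0.0048,0,0,0],[0.6,-0.0257,-0.012,0.0048,0,0,0],[0.6,-0.0257,-0.012,0.0048,0,0,0],[0.6,-0.0257,-0.012,0.0048,0,0,0],[0.6,-0.0257,-0.012,0.0048,0,0,0],[0.6,0,0,0,0,0,-0.0963],[0.6,0,0,0,0,0,-0.0963],[0.6,0,0,0,0,0,-0.0963],[0.6,0,0,0,0,0,-0.0963],[0.6,0,0,0,0,0,-0.0963],[0.6,0,0,0,0,0,-0.0963],[0.6,0,0,0,0,0,-0.0963],[0.6,0,0,0,0,0,0]]]' 30
python3 - <<'E'
from h import *
import cv2
go([.488,.2957,.088],tool(192.5))
m=robot.camera_model("wrist");im=robot.camera("wrist")[:,:,::-1].copy()
c=np.array([.488,.2957,.082])
for d in (12.5,192.5,123.7):
    a=np.radians(d);q=proj(m,c+[.024*np.cos(a),.024*np.sin(a),0]);cv2.circle(im,tuple(int(v) for v in q),2,(0,0,255),-1)
for s in(-1,1):
    for e in(-1,1):
        a=np.radians(12.5);q=proj(m,[.488+s*.023*np.cos(a)-e*.007*np.sin(a),.2957+s*.023*np.sin(a)+e*.007*np.cos(a),.112]);cv2.circle(im,tuple(int(v) for v in q),2,(0,255,0),-1)
cv2.imwrite("pics/w1.png",im)
E
```

```text
t: 1.77
eef_pos: [0.4885, 0.2958, 0.1807]
tool_rot: [0.345, -3.122, 0.0]
ft_force: [0.2, 0.4, 0.6]
grip_width: 0.0529
grasp_force: 0.0
t 1.7667 pos [0.4885 0.2958 0.1807] shift(tool)mm [ 0.4102  0.039  92.683 ] rot(tool) [ 0.     -0.001   0.0023] f [0.1746 0.3592 0.5849] w 0.05292071407476092 0.0
xhead -167.3704392855296
```

View pics/w1.png

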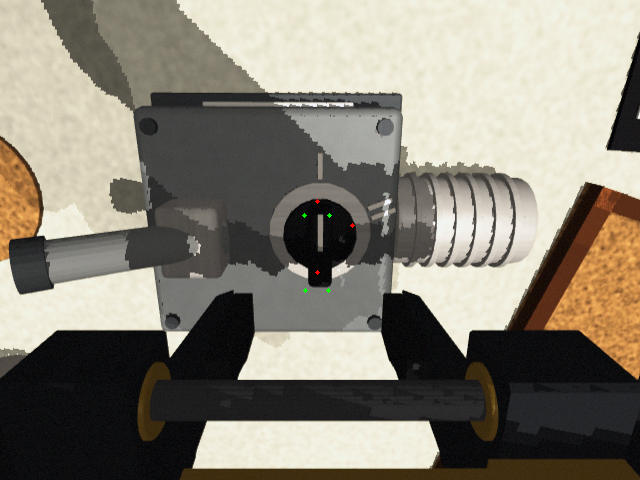

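The wrist view shows the bar centred at about [320,245], with its pointer up at the single mark [320,165]. The double mark is at [382,210], so clockwise is right. The bar sits about 1.5 mm towards +tool y of my estimate.

```bash
python3 -m crank '[[[0.6,0,0.0015,0.0155,0,0,0],[0.6,0,0,0.0155,0,0,0],[0.6,0,0,0.0155,0,0,0],[0.6,0,0,0.0155,0,0,0],[0.6,0,0,0.0155,0,0,0],[0.6,0,0,0.0150,0,0,0],[0.6,0,0,0,0,0,0],[0,0,0,0,0,0,0],[0,0,0,0,0,0,0],[0,0,0,0,0,0,0],[0,0,0,0,0,0,0],[0,0,0,0,0,0,0],[0,0,0,0,0,0,0],[0,0,0,0,0,0,0]]]' 30
```

```text
t: 2.98
eef_pos: [0.4887, 0.2972, 0.0891]
tool_rot: [-0.341, 3.122, -0.001]
ft_force: [-0.4, -1.3, 3.6]
grip_width: 0.0141
grasp_force: 30.0
```

Gripped (14.1 mm). Next the turn of 1.2 rad clockwise (+tool z), plus a little extra.

```bash
python3 -m crank '[[[0,0,0,0,0,0,0.08],[0,0,0,0,0,0,0.08],[0,0,0,0,0,0,0.08],[0,0,0,0,0,0,0.08],[0,0,0,0,0,0,0.08],[0,0,0,0,0,0,0.08],[0,0,0,0,0,0,0.08],[0,0,0,0,0,0,0.08],[0,0,0,0,0,0,0.08],[0,0,0,0,0,0,0.08],[0,0,0,0,0,0,0.08],[0,0,0,0,0,0,0.08],[0,0,0,0,0,0,0.08],[0,0,0,0,0,0,0.08],[0,0,0,0,0,0,0.08],[0,0,0,0,0,0,0.02],[0,0,0,0,0,0,0],[0,0,0,0,0,0,0]]]'
python3 - <<'E'
from h import *
go([.4885,.297,.089],tool(123.7));print(robot.observe()["torque"])
E
```

```text
t: 4.48
eef_pos: [0.488, 0.2954, 0.0891]
tool_rot: [1.507, 2.755, -0.006]
ft_force: [-0.3, -5.6, 6.6]
grip_width: 0.0135
grasp_force: 30.0
t 4.4833 pos [0.488  0.2954 0.0891] shift(tool)mm [1.0855 1.3079 0.0924] rot(tool) [-0.0027  0.0024 -0.0186] f [-0.337  -5.5632  6.5551] w 0.013485076147190635 30.001261308789253
xhead 122.63575211912857
[-0.9895  0.2973  0.4437]
```

Against the stop. Now open, rise, and look.

```bash
python3 -m crank '[[[0.5,0,0,0,0,0,0],[0.5,0,0,0,0,0,0],[0.5,0,0,0,0,0,0],[0.5,0,0,0,0,0,0],[0.5,0,0,-0.02,0,0,0],[0.5,0,0,-0.03,0,0,0],[0.6,0,0,-0.03,0,0,0],[0.6,0,0,-0.03,0,0,0],[0.7,0,0,-0.03,0,0,0],[0.7,0,0,-0.02,0,0,0],[0.7,0,0,0,0,0,0]]]'
python3 - <<'E'
from h import *
import cv2
cv2.imwrite("pics/w2.png",robot.camera("wrist")[40:400,100:580,::-1])
d=np.array([-.0792,.9969,0]);R=tool(94.54)
p=np.array([.5126,-.313,0])+.015*d
go([p[0],p[1],.15],R)
E
```

```text
t: 5.4
eef_pos: [0.4906, 0.2994, 0.2531]
tool_rot: [1.507, 2.752, 0.013]
ft_force: [0.1, 0.3, 0.7]
grip_width: 0.0618
grasp_force: 0.0
t 5.45 pos [0.4894 0.2987 0.2507] shift(tool)mm [-514.5197 -303.6311   98.9015] rot(tool) [ 0.005  -0.0018  0.49  ] f [-0.0667 -0.2128 -0.2241] w 0.06147029209537991 0.0
xhead 122.61403025315745
```

View pics/w2.png

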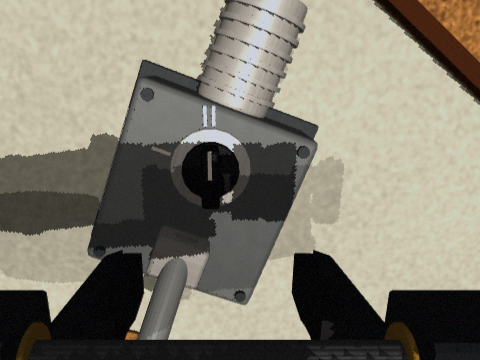

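The knob's pointer (crop [209,165]) now lines up with the double mark [209,116]. On to the rod.

```bash
python3 -m crank '[[[0.7,0,0,0,0,0,0.098],[0.7,0,0,0,0,0,0.098],[0.7,0,0,0,0,0,0.098],[0.7,0,0,0,0,0,0.098],[0.7,0,0,0,0,0,0.098],[0.7,-0.0398,-0.0017,0.0053,0,0,0],[0.7,-0.0398,-0.0017,0.0053,0,0,0],[0.7,-0.0398,-0.0017,0.0053,0,0,0],[0.7,-0.0398,-0.0017,0.0053,0,0,0],[0.7,-0.0398,-0.0017,0.0053,0,0,0],[0.7,-0.0398,-0.0017,0.0053,0,0,0],[0.7,-0.0398,-0.0017,0.0053,0,0,0],[0.7,-0.0398,-0.0017,0.0053,0,0,0],[0.7,-0.0398,-0.0017,0.0053,0,0,0],[0.7,-0.0398,-0.0017,0.0053,0,0,0],[0.7,-0.0398,-0.0017,0.0053,0,0,0],[0.7,-0.0398,-0.0017,0.0053,0,0,0],[0.7,-0.0398,-0.0017,0.0053,0,0,0],[0.7,-0.0398,-0.0017,0.0053,0,0,0],[0.7,-0.0398,-0.0017,0.0053,0,0,0]]]'
python3 -m crank '[[[0.7,0,0,0,0,0,0],[0.7,0,0,0,0,0,0]]]' >/dev/null
python3 - <<'E'
from h import *
import cv2
d=np.array([-.0792,.9969,0]);R=tool(94.54)
g=np.array([.5126,-.313,.065]);p=g+.015*d
go([p[0],p[1],.046],R)
m=robot.camera_model("wrist");im=robot.camera("wrist")[:,:,::-1].copy()
n=np.array([.9969,.0792,0])
for a in(-.045,.045):
    for b in(-.007,.007):
        cv2.circle(im,tuple(int(round(v)) for v in proj(m,g+a*d+b*n+[0,0,.011])),2,(0,255,0),-1)
for a in (.063,.168):cv2.circle(im,tuple(int(round(v)) for v in proj(m,g+a*d)),2,(0,0,255),-1)
cv2.imwrite("pics/w3.png",im)
E
```

```text
t: 7.12
eef_pos: [0.5089, -0.3009, 0.1671]
tool_rot: [-2.13, -2.305, 0.001]
ft_force: [1.8, 0.6, -0.1]
grip_width: 0.0616
grasp_force: 0.0
t 7.2833 pos [ 0.5081 -0.3022  0.167 ] shift(tool)mm [  3.847    4.0222 121.0079] rot(tool) [-0.003  -0.0004 -0.0056] f [-0.5552  0.7737  0.2295] w 0.061456154317898665 0.0
xhead 94.21632805593526
```

View pics/w3.png

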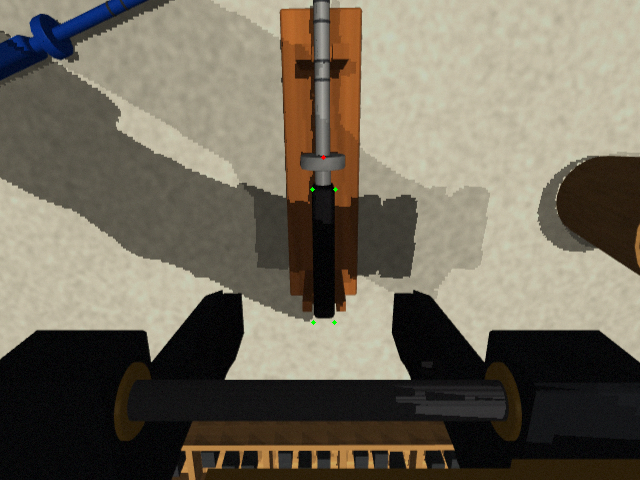

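Here the grip spans [324,185]–[324,318], which is 4 px (≈2.7 mm) ahead of my estimate towards the tip; laterally and in heading it fits. It's the black rod in the rack; the blue one is at the upper left. I'll descend and grip.

```bash
python3 -m crank '[[[0.7,0.0065,0.0037,0,0,0,-0.0056],[0.7,0,0,0.02,0,0,0],[0.7,0,0,0.02,0,0,0],[0.7,0,0,0.02,0,0,0],[0.7,0,0,0.02,0,0,0],[0.7,0,0,0.02,0,0,0],[0.7,0,0,0.015,0,0,0],[0.7,0,0,0.006,0,0,0],[0.7,0,0,0,0,0,0],[0,0,0,0,0,0,0],[0,0,0,0,0,0,0],[0,0,0,0,0,0,0],[0,0,0,0,0,0,0],[0,0,0,0,0,0,0],[0,0,0,0,0,0,0],[0,0,0,0,0,0,0]]]' 55
```

```text
t: 8.67
eef_pos: [0.5133, -0.2929, 0.0483]
tool_rot: [2.125, 2.313, 0.0]
ft_force: [-0.7, -0.4, 0.6]
grip_width: 0.0168
grasp_force: 0.3
```

```bash
python3 -m crank '[[[0,0,0,0,0,0,0],[0,0,0,0,0,0,0],[0,0,0,0,0,0,0],[0,0,0,0,0,0,0],[0,0,0,-0.01,0,0,0],[0,0,0,-0.025,0,0,0],[0,0,0,-0.025,0,0,0],[0,0,0,-0.025,0,0,0],[0,0,0,-0.025,0,0,0],[0,0,0,-0.025,0,0,0],[0,0,0,-0.025,0,0,0],[0,0,0,-0.01,0,0,0],[0,0,0,0,0,0,0],[0,0,0,0,0,0,0],[0,0,0,0,0,0,0]]]' 55
python3 - <<'E'
from h import *
import cv2
cv2.imwrite("pics/side1.png",robot.camera("side")[:,:,::-1])
cv2.imwrite("pics/scene1.png",robot.camera("scene")[:,:,::-1])
s=robot.observe();R=Ro.from_rotvec(s["tool_rot"]).as_matrix()
for n in("scene","side"):
    m=robot.camera_model(n)
    for a in (0,-.015+.063,-.015+.168):
        print(n,proj(m,s["eef_pos"]-.019*R[:,2]+a*R[:,0]))
print(s["eef_pos"],R,s["grasp_force"],s["grip_width"])
a=cv2.imread("pics/scene1.png");b=cv2.imread("pics/side1.png")
c=lambda im,x,y:cv2.resize(im[y:y+150,x:x+100],(400,600),interpolation=cv2.INTER_CUBIC)
m=[robot.camera_model(n) for n in("scene","side")]
P=s["eef_pos"]-.019*R[:,2]+.1*R[:,0]
out=[]
for im,mm in zip((a,b),m):
    q=proj(mm,P).astype(int)-[50,75];q=np.clip(q,0,[540,330]);print("corner",q);out.append(cv2.convertScaleAbs(c(im,*q),alpha=1.4,beta=15))
cv2.imwrite("pics/c2.png",np.hstack(out))
E
```

```text
t: 9.92
eef_pos: [0.5125, -0.2921, 0.2166]
tool_rot: [-2.123, -2.312, 0.001]
ft_force: [-0.8, 0.3, -0.4]
grip_width: 0.0131
grasp_force: 55.0
scene [180.8132 165.9055]
scene [204.187  171.6591]
scene [257.1577 184.6982]
side [401.6382 346.399 ]
side [381.0662 316.017 ]
side [341.6627 257.8233]
[ 0.5124 -0.2922  0.2164] [[-0.0848  0.9964 -0.0028]
 [ 0.9964  0.0848  0.0015]
 [ 0.0018 -0.0026 -1.    ]] 54.97973833233118 0.013359149574773556
corner [180 103]
corner [310 210]
```

View pics/c2.png

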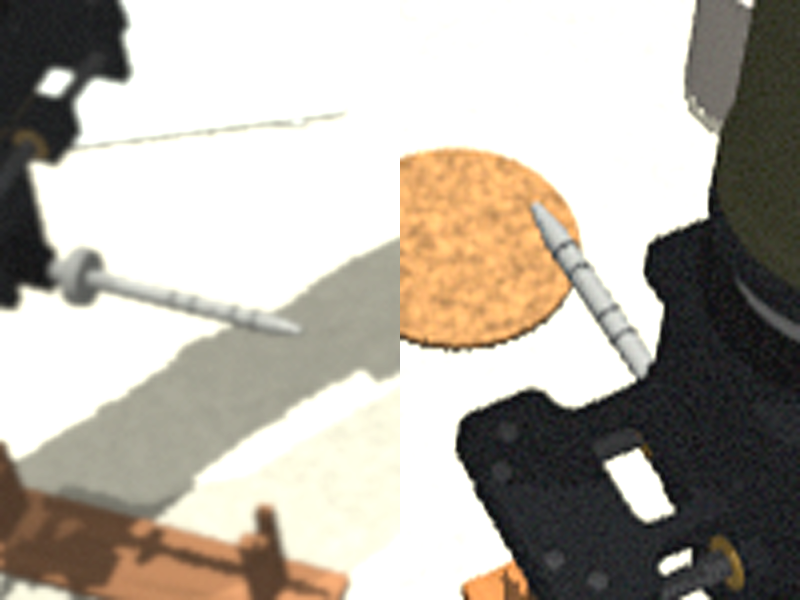

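```bash
python3 - <<'E'
from h import *
s=robot.observe();R=Ro.from_rotvec(s["tool_rot"]).as_matrix();G=s["eef_pos"]-.019*R[:,2]
A=robot.camera_model("scene");B=robot.camera_model("side")
X,e=tri((A,(255,185.2)),(B,(343.6,261.2)));print("tip",X,e,"tool mm",1e3*R.T@(X-G))
# two-view line: shaft plane fit: points on shaft in each view
for n,m,p,q in(("scene",A,(206.2,173.5),(255,185.2)),("side",B,(370.5,301.5),(343.6,261.2))):
    # apparent direction vs predicted for pitch/yaw
    print(n,"obs",np.degrees(np.arctan2(*(np.subtract(q,p))[::-1])),"pred",np.degrees(np.arctan2(*(proj(m,G+.153*R[:,0])-proj(m,G+.05*R[:,0]))[::-1])))
    for nm,ax in(("y",1),("z",2)):
        d=Ro.from_rotvec(.02*R[:,ax]).as_matrix()@R[:,0]
        print("  +.02",nm,np.degrees(np.arctan2(*(proj(m,G+.153*d)-proj(m,G+.05*d))[::-1])))
E
```

```text
tip [ 0.5004 -0.1443  0.2332] 0.16005367475116827 tool mm [148.3935   0.5091   2.4516]
scene obs 13.48241074665834 pred 13.828831997186144
  +.02 y 12.99908302407088
  +.02 z 14.79044896928246
side obs -123.72286419069376 pred -124.10229843386388
  +.02 y -123.63719554720198
  +.02 z -123.01219018963242
```

```bash
cat >> h.py <<'E'
ROD=np.array([.1484,.0003,-.0166]); M=np.array([.5220,.1418,.135]); MAT=np.array([.5404,.0108,0])
def tgt(tip,R):
    p=tip-R@ROD; s=robot.observe();R0=Ro.from_rotvec(s["tool_rot"]).as_matrix()
    print("t",s["t"],"rot",Ro.from_matrix(R0.T@R).as_rotvec(),"shift in target tool mm",1e3*R.T@(p-s["eef_pos"]),"in current",1e3*R0.T@(p-s["eef_pos"]),"tcp",p,"now",s["eef_pos"],"f",s["ft_force"],"g",s["grip_width"],s["grasp_force"])
E
python3 - <<'E'
from h import *
R=tool(102.5,30);tgt(M-.04*R[:,0],R)
E
```

```text
t 10.0167 rot [-0.0374 -0.5248 -0.1296] shift in target tool mm [ 217.4297  103.0078 -123.7241] in current [261.6272  68.8601   1.8492] tcp [ 0.5588 -0.0257  0.2148] now [ 0.5124 -0.2922  0.2164] f [ 0.3458 -0.8224 -0.581 ] g 0.013359149574773556 54.97973833233118
```

```bash
python3 -m crank '[[[0,0,0,0,-0.0062,-0.0875,-0.0216],[0,0,0,0,-0.0062,-0.0875,-0.0216],[0,0,0,0,-0.0062,-0.0875,-0.0216],[0,0,0,0,-0.0062,-0.0875,-0.0216],[0,0,0,0,-0.0062,-0.0875,-0.0216],[0,0,0,0,-0.0062,-0.0875,-0.0216],[0,0.0217,0.0103,-0.0124,0,0,0],[0,0.0217,0.0103,-0.0124,0,0,0],[0,0.0217,0.0103,-0.0124,0,0,0],[0,0.0217,0.0103,-0.0124,0,0,0],[0,0.0217,0.0103,-0.0124,0,0,0],[0,0.0217,0.0103,-0.0124,0,0,0],[0,0.0217,0.0103,-0.0124,0,0,0],[0,0.0217,0.0103,-0.0124,0,0,0],[0,0.0217,0.0103,-0.0124,0,0,0],[0,0.0217,0.0103,-0.0124,0,0,0],[0,0,0,0,0,0,0],[0,0,0,0,0,0,0],[0,0,0,0,0,0,0]]]'
python3 - <<'E'
from h import *
import cv2
R=tool(102.5,30);tgt(M-.04*R[:,0],R)
s=robot.observe();Q=Ro.from_rotvec(s["tool_rot"]).as_matrix()
tip=s["eef_pos"]+Q@ROD
out=[]
for n in("scene","side"):
    im=robot.camera(n)[:,:,::-1].copy();cv2.imwrite(f"pics/{n}2.png",im);m=robot.camera_model(n)
    q=proj(m,M).astype(int)-[50,75]
    print(n,"corner",q,"tip pred",proj(m,tip),"mouth pred",proj(m,M))
    c=cv2.resize(im[q[1]:q[1]+150,q[0]:q[0]+100],(400,600),interpolation=cv2.INTER_CUBIC)
    out.append(cv2.convertScaleAbs(c,alpha=1.4,beta=15))
cv2.imwrite("pics/c3.png",np.hstack(out))
E
```

```text
t: 11.6
eef_pos: [0.559, -0.0272, 0.2161]
tool_rot: [1.687, 2.101, -0.455]
ft_force: [-0.5, -0.7, -0.2]
grip_width: 0.0133
grasp_force: 55.0
t 11.6 rot [-0.0002  0.0032 -0.0008] shift in target tool mm [1.9736 0.1318 0.3261] in current [1.9747 0.1303 0.3198] tcp [ 0.5588 -0.0257  0.2148] now [ 0.559  -0.0272  0.2161] f [-0.4537 -0.7215 -0.225 ] g 0.013267972761771217 54.97950095683336
scene corner [347 203] tip pred [378.2686 268.3804] mouth pred [397.628  278.1765]
side corner [240 103] tip pred [300.464  181.7173] mouth pred [290.0115 178.8724]
```

View pics/c3.png

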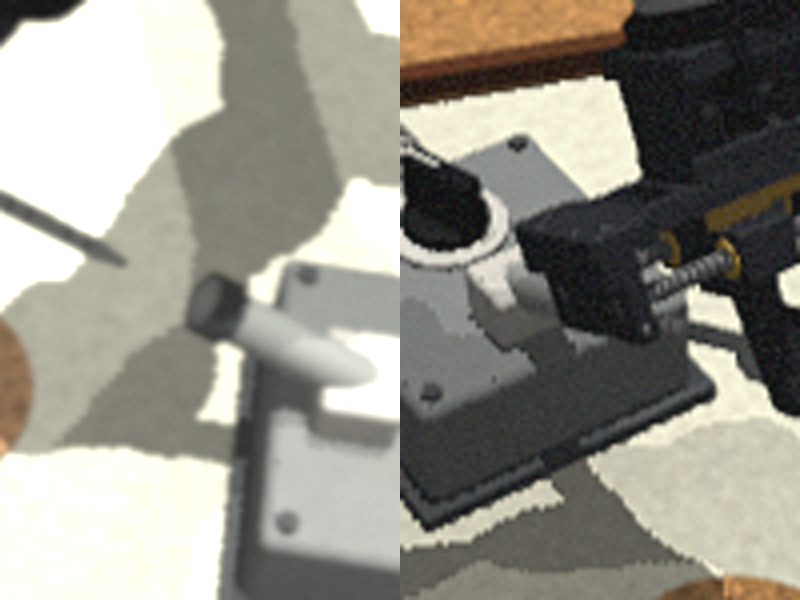

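The scene crop puts the rod tip at [378.3,269] (predicted [378.3,268.4]) and the mouth centre at [398,278.8] (predicted [397.6,278.2]), and the rod's line runs into the mouth. Next I'll insert part way and check the force.

```bash
python3 -m crank '[[[0,0.01,0,0.0003,0,0.003,0],[0,0.01,0,0,0,0,0],[0,0.01,0,0,0,0,0],[0,0.01,0,0,0,0,0],[0,0.008,0,0,0,0,0],[0,0.008,0,0,0,0,0],[0,0.008,0,0,0,0,0],[0,0,0,0,0,0,0]]]'
python3 - <<'E'
from h import *
R=tool(102.5,30);tgt(M+.105*R[:,0],R);print(R.T@robot.observe()["ft_force"])
E
```

```text
t: 12.37
eef_pos: [0.5475, 0.0298, 0.1831]
tool_rot: [1.686, 2.106, -0.449]
ft_force: [0.8, -0.2, -2.6]
grip_width: 0.0133
grasp_force: 55.0
t 12.3667 rot [ 0.0022 -0.0017  0.0019] shift in target tool mm [80.1344 -0.9369  0.8547] in current [80.1345 -0.7895  0.9874] tcp [0.5316 0.0969 0.1423] now [0.5475 0.0298 0.1831] f [ 0.7597 -0.1922 -2.5573] g 0.013307604362233617 54.98001057654619
[0.9737 0.7001 2.3907]
```

```bash
python3 -m crank '[[[0,0.006,-0.0004,0.0005,0,0,0],[0,0.01,-0.0003,0.0004,0,0,0],[0,0.01,0,0,0,0,0],[0,0.01,0,0,0,0,0],[0,0.01,0,0,0,0,0],[0,0.01,0,0,0,0,0],[0,0.01,0,0,0,0,0],[0,0,0,0,0,0,0]]]'
python3 - <<'E'
from h import *
R=tool(102.5,30);tgt(M+.105*R[:,0],R);print(R.T@robot.observe()["ft_force"])
E
```

```text
t: 13.03
eef_pos: [0.5344, 0.0858, 0.149]
tool_rot: [1.686, 2.107, -0.449]
ft_force: [0.0, 0.4, -1.6]
grip_width: 0.0131
grasp_force: 55.0
t 13.0333 rot [ 0.0025 -0.0022  0.0026] shift in target tool mm [13.3223 -0.3197  0.0173] in current [13.323 -0.285  0.046] tcp [0.5316 0.0969 0.1423] now [0.5344 0.0858 0.149 ] f [ 0.0113  0.4292 -1.5526] g 0.013149633583965288 54.98006097972393
[1.1371 0.104  1.1363]
```

```bash
python3 -m crank '[[[0,0.005,0,0,0,0,0],[0,0.004,0,0,0,0,0],[0,0.002,0,0,0,0,0],[0,0.002,0,0,0,0,0],[0,0.001,0,0,0,0,0],[0,0,0,0,0,0,0]]]'
python3 - <<'E'
from h import *
R=tool(102.5,30);tgt(M+.105*R[:,0],R);print(R.T@robot.observe()["ft_force"])
E
```

```text
t: 13.53
eef_pos: [0.5324, 0.0947, 0.1437]
tool_rot: [1.689, 2.103, -0.449]
ft_force: [-0.7, 0.3, -2.0]
grip_width: 0.0132
grasp_force: 55.0
t 13.5333 rot [ 0.0019 -0.0008 -0.0014] shift in target tool mm [ 2.7339 -0.2747 -0.0212] in current [ 2.7335 -0.2784 -0.0197] tcp [0.5316 0.0969 0.1423] now [0.5324 0.0947 0.1437] f [-0.743   0.2808 -2.0114] g 0.01321679757190925 54.9796936288476
[ 1.3824 -0.6646  1.5245]
```

```bash
python3 -m crank '[[[0,0.001,0,0,0,0,0],[0,0.001,0,0,0,0,0],[0,0.001,0,0,0,0,0],[0,0.001,0,0,0,0,0],[0,0,0,0,0,0,0],[0,0,0,0,0,0,0]]]'
python3 - <<'E'
from h import *
R=tool(102.5,30);tgt(M+.105*R[:,0],R);print(R.T@robot.observe()["ft_force"])
E
```

```text
t: 14.03
eef_pos: [0.5319, 0.0969, 0.1422]
tool_rot: [1.689, 2.101, -0.451]
ft_force: [0.0, -3.0, 2.3]
grip_width: 0.0134
grasp_force: 55.0
t 14.0333 rot [ 0.0015  0.0008 -0.0024] shift in target tool mm [ 0.0191 -0.2154 -0.1254] in current [ 0.0185 -0.2153 -0.1257] tcp [0.5316 0.0969 0.1423] now [0.5319 0.0969 0.1422] f [ 0.032  -2.9879  2.2929] g 0.013404858890560645 54.980088248848915
[-3.6787 -0.6155 -0.5237]
```

```bash
python3 -m crank '[[[0,0.001,0,0,0,0,0],[0,0.001,0,0,0,0,0],[0,0.001,0,0,0,0,0],[0,0,0,0,0,0,0],[0,0,0,0,0,0,0]]]'
python3 - <<'E'
from h import *
import cv2
R=tool(102.5,30);tgt(M+.105*R[:,0],R);print(R.T@robot.observe()["ft_force"])
im=robot.camera("scene")[:,:,::-1]
cv2.imwrite("pics/c4.png",cv2.convertScaleAbs(cv2.resize(im[240:320,340:460],(720,480),interpolation=cv2.INTER_CUBIC),alpha=1.5,beta=15))
E
```

```text
t: 14.45
eef_pos: [0.5318, 0.0969, 0.1421]
tool_rot: [1.69, 2.096, -0.454]
ft_force: [2.3, -8.0, 6.6]
grip_width: 0.0134
grasp_force: 55.0
t 14.45 rot [ 0.0006  0.0042 -0.0047] shift in target tool mm [-0.0389 -0.1419 -0.2167] in current [-0.0405 -0.1415 -0.2166] tcp [0.5316 0.0969 0.1423] now [0.5318 0.0969 0.1421] f [ 2.257  -7.9576  6.5729] g 0.013432990187523728 54.98300727456808
[-10.4376   0.4811  -1.5635]
```

View pics/c4.png

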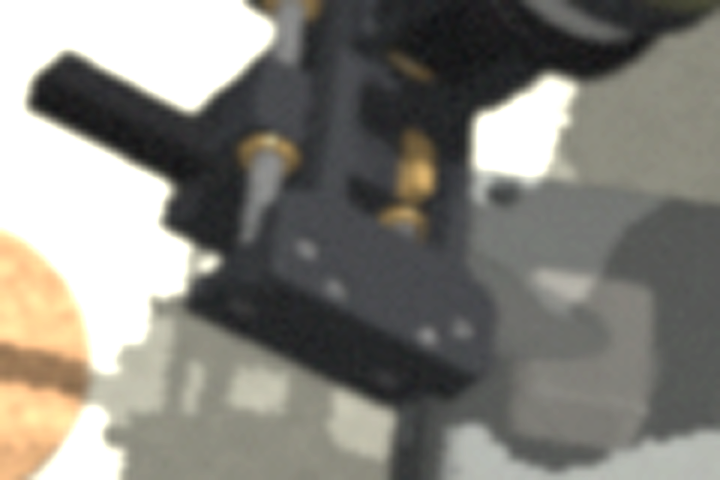

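The axial force rose to 10 N with no further motion, exactly at the predicted depth: the collar is on the mouth. The gripper hides the mouth in this view. Drawing out.

```bash
python3 -m crank '[[[0,-0.006,0,0,0,0,0],[0,-0.012,0,0,0,0,0],[0,-0.015,0,0,0,0,0],[0,-0.015,0,0,0,0,0],[0,-0.015,0,0,0,0,0],[0,-0.015,0,0,0,0,0],[0,-0.015,0,0,0,0,0],[0,-0.015,0,0,0,0,0],[0,-0.015,0,0,0,0,0],[0,-0.015,0,0,0,0,0],[0,-0.015,0,0,0,0,0],[0,-0.012,0,0,0,0,0],[0,0,0,0,0,0,0],[0,0,0,0,0,0,0]]]'
python3 - <<'E'
from h import *
R=tool(102.5);tgt(MAT+[0,0,.106],R);s=robot.observe();print(s["eef_pos"]+Ro.from_rotvec(s["tool_rot"]).as_matrix()@ROD)
E
```

```text
t: 15.67
eef_pos: [0.5619, -0.0395, 0.2228]
tool_rot: [1.691, 2.102, -0.449]
ft_force: [0.4, 0.3, -2.1]
grip_width: 0.0134
grasp_force: 55.0
t 15.6667 rot [ 0.0026  0.5224 -0.0021] shift in target tool mm [-94.6281 -10.4233 133.4115] in current [-15.4638 -10.7024 162.8131] tcp [ 0.5722 -0.1341  0.0894] now [ 0.5619 -0.0395  0.2228] f [ 0.3791  0.3379 -2.0914] g 0.013435747953129195 54.97971396893263
[0.5329 0.0943 0.1631]
```

```bash
python3 -m crank '[[[0,0,0,0,0.0004,0.0871,-0.0003],[0,0,0,0,0.0004,0.0871,-0.0003],[0,0,0,0,0.0004,0.0871,-0.0003],[0,0,0,0,0.0004,0.0871,-0.0003],[0,0,0,0,0.0004,0.0871,-0.0003],[0,0,0,0,0.0004,0.0871,-0.0003],[0,-0.0095,-0.001,0.0133,0,0,0],[0,-0.0095,-0.001,0.0133,0,0,0],[0,-0.0095,-0.001,0.0133,0,0,0],[0,-0.0095,-0.001,0.0133,0,0,0],[0,-0.0095,-0.001,0.0133,0,0,0],[0,-0.0095,-0.001,0.0133,0,0,0],[0,-0.0095,-0.001,0.0133,0,0,0],[0,-0.0095,-0.001,0.0133,0,0,0],[0,-0.0095,-0.001,0.0133,0,0,0],[0,-0.0095,-0.001,0.0133,0,0,0],[0,0,0,0,0,0,0],[0,0,0,0,0,0,0],[0,0,0,0,0,0,0]]]'
python3 - <<'E'
from h import *
import cv2
R=tool(102.5);P=MAT+[0,0,.106];tgt(P,R)
out=[]
for n in("scene","side"):
    im=robot.camera(n)[:,:,::-1];m=robot.camera_model(n);q=proj(m,P-[0,.03,.03]).astype(int)-[50,75]
    print(n,q,"tip",proj(m,P),"mat",proj(m,MAT+[0,0,.006]))
    out.append(cv2.convertScaleAbs(cv2.resize(im[q[1]:q[1]+150,q[0]:q[0]+100],(400,600),interpolation=cv2.INTER_CUBIC),alpha=1.3,beta=10))
cv2.imwrite("pics/c5.png",np.hstack(out))
E
```

```text
t: 17.25
eef_pos: [0.573, -0.1335, 0.0898]
tool_rot: [-1.965, -2.451, -0.0]
ft_force: [0.5, 0.7, -1.1]
grip_width: 0.013
grasp_force: 55.0
t 17.25 rot [ 0.0001 -0.0002  0.0012] shift in target tool mm [-0.4454 -0.8709  0.4148] in current [-0.4444 -0.8715  0.4147] tcp [ 0.5722 -0.1341  0.0894] now [ 0.573  -0.1335  0.0898] f [ 0.5285  0.7492 -1.1425] g 0.013018014519631582 54.9796624481678
scene [261 199] tip [325.9711 270.9422] mat [326.1794 298.3022]
side [281 183] tip [325.1995 235.3812] mat [323.823  269.6765]
```

View pics/c5.png

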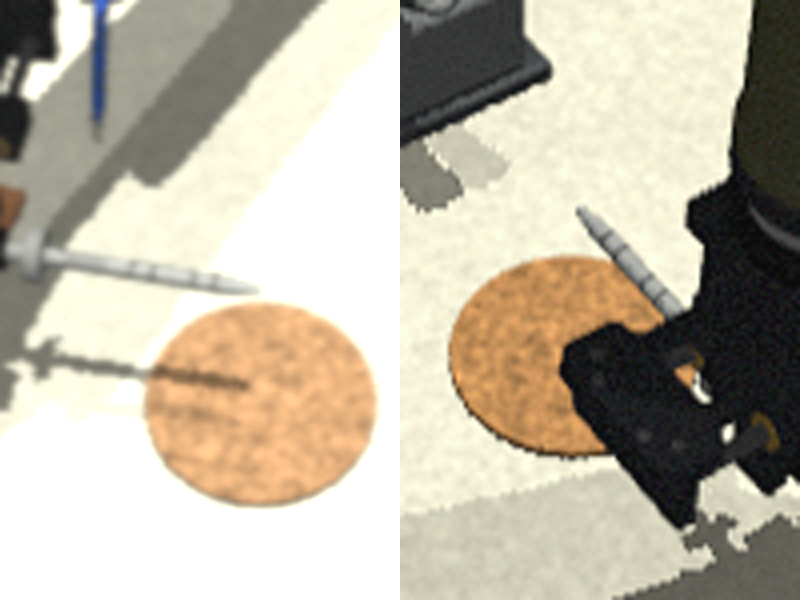

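Tip measured at scene [325.5,271.5], side [326,235.3], within 1 px of where it should be over the mat centre (scene [326,300], side [324,272] on the mat), and the rod is level. Picture budget is used up, so I'll check numerically that the tip, knob and bystanders are where they should be.

```bash
python3 - <<'E'
from h import *
import cv2
A=robot.camera_model("scene");B=robot.camera_model("side")
print("tip",*tri((A,(325.5,271.5)),(B,(326,235.3))),"mat",onz(A,(326,300),.006),onz(B,(324,272),.006))
now=robot.camera("scene")[:,:,::-1];c0=cv2.imread("pics/scene0.png");c1=cv2.imread("pics/scene1.png")
for n,(x,y,w,h) in dict(knob=(464,285,32,40),mug=(275,345,60,70),cup=(118,280,60,62),forme=(210,330,44,42)).items():
    f=lambda a:cv2.absdiff(a[y:y+h,x:x+w],now[y:y+h,x:x+w]).mean()
    print(n,"vs start",f(c0),"vs after turn",f(c1))
s=robot.observe();print(s["t"],s["qvel"],s["ft_force"])
E
```

```text
tip [0.5418 0.0105 0.1059] 0.014016381107296638 mat [0.5442 0.0121 0.006 ] [0.5386 0.0055 0.006 ]
knob vs start 24.115364583333335 vs after turn 7.60390625
mug vs start 20.38579365079365 vs after turn 10.635873015873015
cup vs start 16.24668458781362 vs after turn 10.914247311827957
forme vs start 15.250901875901876 vs after turn 9.667929292929292
17.4 [-0.0004 -0.0004  0.0049  0.0029  0.001  -0.0007  0.0018] [ 0.7788 -0.5821 -0.7024]
```

```bash
python3 -m crank '[[[0,0,0,0,0,0,0],[0,0,0,0,0,0,0],[0,0,0,0,0,0,0],[0,0,0,0,0,0,0],[0,0,0,0,0,0,0],[0,0,0,0,0,0,0]]]' && python3 -c "
from plant import robot;print(robot.job_done())"
```

```text
t: 17.9
eef_pos: [0.5727, -0.134, 0.0896]
tool_rot: [-1.965, -2.451, 0.001]
ft_force: [0.4, 0.1, -1.6]
grip_width: 0.0133
grasp_force: 55.0
the job is handed in; nothing more can be done
None
```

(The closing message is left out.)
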